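Add a flask to the spring-loaded rack

ROBOT

A 6-joint arm with a two-finger parallel gripper is mounted at the origin on a cart in front of the work surface, level with it; the furniture and walls round the work are solid. World frame = base frame: x ahead of the robot, y to its left, z up, the work surface at z = 0. Lengths are in m, angles in degrees, forces in N, time in s.
With the tool pointing down it reaches from about 0.4 to 0.825 m from the base axis. Payload 7 kg.
Tool frame: the origin (TCP) lies midway between the tips of the shut fingers; the grasp point (between the pads) lies 19 mm behind it; z points along the fingers, y is the line along which they close (so a half turn about z gives the same grasp; the last joint's range is limited). The gripper opens to 88 mm and grips with 3 to 60 N. Pads are 19 mm wide; open, the fingers measure 130 mm over their backs; the gripper's body (78 mm by 193 mm) begins 47 mm behind the grasp point.
Start: joints at [-51.732, 20.546, 0.682, 0, -70.136, -16.507], TCP at [0.25, -0.627, 0.227] pointing down, gripper open.
Joint ranges: [-176.03, 176.03], [-82.01, 121.73], [-58.28, 71.71], [-173.87, 95.51], [-174.79, -0.11], [-173.66, 173.66]. Speed limits (degrees/s): [136.94, 136.94, 172.46, 180, 180, 180].

INTERFACE

Orientations are given as a 3x3 rotation matrix whose columns are the frame's x, y, z axes.
In Python, from rig import robot gives the robot as it stands. Calls block until the motion is done:
- robot.goto(position, orientation): joint-space move of the TCP to a pose.
- robot.servo_line(position, ori=None, speed=0.15): straight line of the TCP; ori=None keeps the orientation; speed is the mean speed in m/s.
- robot.movej(angles): joint-space move.
- robot.move_gripper(opening): opening from 0.0 (shut) to 1.0 (fully open); the grip force is fixed at half the most; returns when the fingers have stopped.
- robot.dwell(seconds).
- robot.ik(position, orientation): joint angles nearest the present ones, or None.
- robot.grab_frame(name): name is "scene" or "top" or "wrist"; returns (picture, depth): 420x560x3 uint8, red, green, blue; 420x560 float32, m along the optical axis (not along the pixel's ray), 0 where there is no reading.
- robot.camera_info(name): a dict with "vfov" (degrees; the focal length in pixels is half the picture's height over the tangent of half this angle, whatever the lens; pixels are square), "cx", "cy" (the principal point, pixels), "k1" (the pictures are not rectified: a ray, as slopes to the right and down, at radius r is drawn at 1 + k1 r^2 times it, then the intrinsics apply), "view" (4x4, takes a point from world to camera coordinates); the wrist camera has in their place "T_tool_cam" (4x4, takes a point from camera to tool coordinates, whose origin is the TCP and whose axes are the flange's). Camera axes: x right, y down, z forward; pixel columns grow to the right and rows downward; lengths in m; the calibration is good to about 2 mm. A picture is of the moment at which its call begins: read the wrist's pose just before it. camera_info takes no time and is no camera call.
A pose or a line that the arm cannot do raises robot.Unreachable and nothing moves.
- robot.job_done(): hands the job in; it is judged then, once.
Readings, each from a call of its own:
- robot.read_t(): time.
- robot.read_qpos(): joint angles.
- robot.read_qvel(): joint speeds.
- robot.read_effort(): joint torques, N m.
- robot.read_position(): TCP position.
- robot.read_tcp_rot(): TCP orientation.
- robot.read_force(): force on the tool from outside, world axes, zero at the start.
- robot.read_ft_torque(): the same for the moment, N m.
- robot.read_grip_width(): opening from 0.0 (shut) to 1.0 (fully open).
- robot.read_finger_force(): force on a finger pad.
Only numpy, scipy, OpenCV 4.12 (cv2) and the standard library are available. Lean on these libraries where they do the work, as an engineer would, in place of code of your own. Each camera call takes 0.05 s, during which the arm holds its last target. There are 200 camera calls.

TASK

The small aluminium flask that stands loose on the table belongs in the rack, between the squat jars and the two other flasks, in a row kept shut by a spring pusher. Hold the new flask over the jars against the side of the first flask, press the flasks back until you feel the pusher come firm against its stop (about 12 N, gently), then lower it into the gap onto the rack's floor and let go, so that the spring closes the row. All must stand upright in the rack afterwards; do not disturb the things on the table.

Things in the scene. Friction and masses are not known exactly. Their poses are not given: they have to be found in the camera images.
- rack: Fixed low aluminium rack, about 320 mm long, 74 mm wide; its row runs along its own y axis. Origin on the table, on the row's centre line. Its floor is 6 mm above the origin. From y = +145 mm (inner face of the 40 mm tall end wall) a bay for the jars; from y = +46 mm towards -y a lane 45 mm wide for the flasks, between rails 28 mm tall measured from the table.
- pusher_top (a point): Top of the pusher's face: an upright grey plate 40 mm wide, top 96 mm above the table, touching the last flask. Its spring presses towards the rack's +y with 3 N, 6 N pushed back, and shuts the row if let go. Its block is clamped at different places, so its hard stop is met, by feel only, 45 to 57 mm back from the shut row. There the force rises steeply: 9 N is firm, 20 N too much.
- new_flask_mid (a point): The flask to be added, loose and upright on the table before the rack, in line with the vial and the black flask. A small plain aluminium flask: straight round body 40.5 mm in diameter up to 78 mm, then a shoulder and a 24 mm wide cap, 106 mm tall in all, 0.1 kg. The point is on its axis, half-way up (53 mm above its foot); z is its axis.
- flask_1_mid (a point): First flask of the row, next to the jars, the same kind as the one to be added. A small plain aluminium flask: straight round body 40.5 mm in diameter up to 78 mm, then a shoulder and a 24 mm wide cap, 106 mm tall in all, 0.1 kg. The point is on its axis, 53 mm above its foot.
- flask_2_mid (a point): Second and last flask of the row, against the pusher; same kind and same kind of point.
- jar_1: A squat dark amber jar with a cream lid, 54 mm in diameter, 32 mm tall, origin at the centre of its underside. It stands in the rack against the end wall.
- jar_2: A squat dark amber jar with a cream lid, 54 mm in diameter, 32 mm tall, origin at the centre of its underside. It stands in the rack between the other jar and the first flask.
- vial: Bystander: glass vial with white cap, 45 mm in diameter, 68 mm tall, origin at the centre of its underside.
- scent: Bystander: square black glass flask with a ball stopper, 66x85x97 mm, origin at its underside.
Things that resemble listed ones, but are neither listed nor needed, are in the scene too. What is shaped like the part that bears new_flask_mid but blue is not meant.

How it is judged (in metres and radians):
On the way:
1. with the new flask still above the lane, the first flask is pressed back against the pusher's stop with at least 9 N (horizontal distance between flask_1_mid and jar_2 above 0.089 m and z of new_flask_mid in the frame of rack above 0.075 m and contact force between new_flask and flask_1 above 9 N), for 0.1 s.
At the end, for the whole second after the job is handed in: The new flask stands upright (within 0.08 rad) on the rack's floor (within 3 mm) between the second jar and the first flask, the row is closed (gaps between neighbours under 3 mm), the other flasks and both jars stand upright on the floor of the rack in their old order, and all is at rest (horizontal distance between new_flask_mid and jar_2 below 0.0505 m and horizontal distance between new_flask_mid and flask_1_mid below 0.044 m and z of new_flask_mid in the frame of rack between 0.056 and 0.062 m and y of new_flask_mid in the frame of rack between 0.003 and 0.03 m and horizontal distance between flask_1_mid and flask_2_mid below 0.044 m and y of flask_1_mid in the frame of rack below -0.01 m and y of jar_2 in the frame of rack above 0.055 m and y of jar_1 in the frame of rack above 0.11 m and angle between each of new_flask_mid, flask_1_mid, flask_2_mid, jar_1, jar_2's own z axis and vertical below 0.08 rad and z of each of flask_1_mid, flask_2_mid in the frame of rack below 0.062 m and z of each of jar_1, jar_2 in the frame of rack below 0.01 m and linear speed of new_flask below 0.02 m/s); the robot touches nothing.
It fails at once if the new flask and the first flask are pressed together with more than 20 N (contact force between new_flask and flask_1 above 20 N).
It fails at once if the new flask is pressed onto a jar with more than 15 N (contact force between new_flask and jar_2 above 15 N or contact force between new_flask and jar_1 above 15 N).
It fails at once if a flask of the row or a jar is lifted or tipped (angle between any of flask_1_mid, flask_2_mid, jar_1, jar_2's own z axis and vertical above 0.4 rad or z of any of flask_1_mid, flask_2_mid in the frame of rack above 0.085 m or z of any of jar_1, jar_2 in the frame of rack above 0.03 m).
It fails at once if a bystander on the table is moved more than 25 mm or tipped (distance of any of vial, scent from where it was at the start of the episode above 0.025 m or angle between any of vial, scent's own z axis and vertical above 0.4 rad).
It also fails if it takes over 64 s, if anything falls off the work surface, if the arm or the gripper's body presses on something with over 40 N, if the wrist force passes 120 N, or if a joint passes its speed limit or range.

## Working session

There is one attempt and no reset: what is moved stays moved. The work goes in short steps, each a Python script; the robot and the scene stay as the last script left them, time stands still between calls to the robot, and variables do not carry over. Pictures are saved under pics/ and viewed, at most 10 in all, crops included, and the job is handed in when it is done.

```bash
ls; mkdir -p pics
cat > h.py <<'E'
import numpy as np, cv2
from rig import robot
def K(ci):
    f=210/np.tan(np.radians(ci["vfov"])/2); return np.array([[f,0,ci["cx"]],[0,f,ci["cy"]],[0,0,1.]])
def camT(name,pos=None,rot=None):
    ci=robot.camera_info(name)
    if "view" in ci: return np.linalg.inv(np.array(ci["view"]))
    T=np.eye(4);T[:3,:3]=rot;T[:3,3]=pos
    return T@np.array(ci["T_tool_cam"])
def slopes(name,uv):
    ci=robot.camera_info(name)
    return cv2.undistortPoints(np.array(uv,float).reshape(-1,1,2),K(ci),np.array([ci["k1"],0,0,0,0.])).reshape(-1,2)
def ray(name,uv,T):
    s=slopes(name,uv); d=np.c_[s,np.ones(len(s))]@T[:3,:3].T
    return T[:3,3],d
def onplane(name,uv,T,z):
    o,d=ray(name,uv,T); return o+d*((z-o[2])/d[:,2])[:,None]
def cloud(name,depth,T):
    v,u=np.mgrid[:420,:560]; uv=np.c_[u.ravel(),v.ravel()]
    s=slopes(name,uv); P=np.c_[s,np.ones(len(s))]*depth.reshape(-1,1)
    return (P@T[:3,:3].T+T[:3,3]).reshape(420,560,3)
def save(n,im,sc=1.4): cv2.imwrite("pics/"+n,cv2.resize(im[:,:,::-1],None,fx=sc,fy=sc))
E
python3 - <<'E'
from h import *
for n in("scene","top"):
    im,d=robot.grab_frame(n); np.savez(n+".npz",im=im,d=d); save(n+".png",im)
    ci=robot.camera_info(n); print(ci["vfov"],ci["k1"],camT(n).round(3).tolist())
print(robot.read_t(),robot.read_tcp_rot())
E
```

```text
pics
56.5425574941918 -0.013483968967353493 [[-0.899, -0.315, 0.306, 0.297], [-0.439, 0.632, -0.639, 0.549], [0.008, -0.709, -0.706, 0.691], [0.0, 0.0, 0.0, 1.0]]
52.71407294224695 -0.09679906976692214 [[0.003, -0.999, 0.05, 0.493], [-1.0, -0.002, 0.024, -0.008], [-0.024, -0.05, -0.998, 1.077], [0.0, 0.0, 0.0, 1.0]]
0.1 [[-9.28789206e-01 -3.70607728e-01 -7.22892559e-04]
 [-3.70608390e-01  9.28788271e-01  1.32980655e-03]
 [ 1.78577547e-04  1.50302002e-03 -9.99998855e-01]]
```

View pics/scene.png

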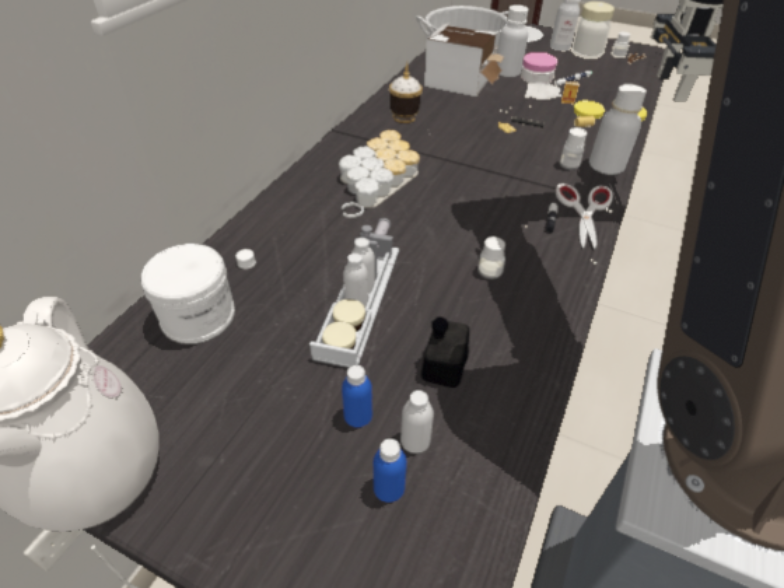

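View pics/top.png

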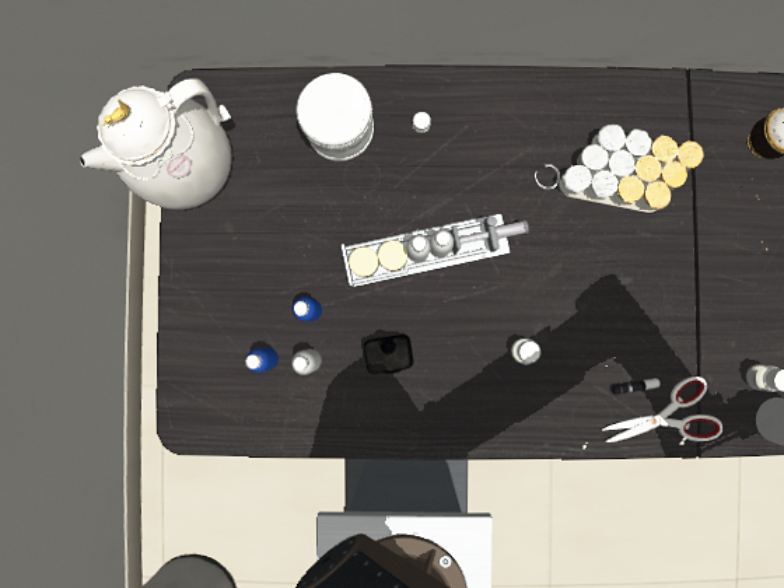

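Scene view (784-px picture): candidates for the flask are plain grey with white cap at (417,422), blue ones at (357,397) and (389,470) (not meant), the two in the rack at (355,275)/(363,258), and distant bottles at (513,42), (617,130). The loose grey one, in line with black flask (445,352) and vial (492,257), is the one; in top view: (306,361), with black flask (388,353) and vial (526,350). Rack in top view runs from jars (364,262),(393,255) to pusher (456,238).

Run:
```python
from h import *
# coarse: cap centres in top and scene views, triangulated
def tri(a,Ta,b,Tb):
    o1,d1=ray("top",[a],Ta);o2,d2=ray("scene",[b],Tb);d1=d1[0];d2=d2[0]
    s=np.linalg.lstsq(np.c_[d1,-d2],o2-o1,rcond=None)[0]
    p,q=o1+d1*s[0],o2+d2*s[1]; return ((p+q)/2).round(4),np.linalg.norm(p-q).round(4)
Ta,Tb=camT("top"),camT("scene")
for n,a,b in[("new cap",(306,362),(418,398)),("f1 cap",(419,240),(355,260)),("f2 cap",(443,236),(362,244)),("jar1",(364,262),(339,334)),("jar2",(393,255),(349,312)),("blueA",(304,309),(356,374)),("blueB",(258,361),(390,449))]:
    print(n,tri(np.array(a)/1.4,Ta,np.array(b)/1.4,Tb))
t=np.load("top.npz");C=cloud("top",t["d"],Ta)
for n,(u,v) in dict(new=(306,362),scent=(388,353),stop=(388,346),vial=(526,350),f1=(420,240),pus=(456,238)).items():
    print(n,C[int(v/1.4),int(u/1.4)].round(3))
```

```text
new cap (array([0.4331, 0.1645, 0.094 ]), np.float64(0.0034))
f1 cap (array([ 0.6316, -0.0239,  0.1053]), np.float64(0.0038))
f2 cap (array([ 0.6387, -0.063 ,  0.1068]), np.float64(0.0023))
jar1 (array([0.606 , 0.0734, 0.0368]), np.float64(0.0036))
jar2 (array([0.6179, 0.022 , 0.0326]), np.float64(0.0014))
blueA (array([0.5216, 0.1684, 0.0973]), np.float64(0.0045))
blueB (array([0.4341, 0.2457, 0.0931]), np.float64(0.0035))
new [0.434 0.163 0.107]
scent [0.447 0.028 0.093]
stop [0.459 0.028 0.094]
vial [ 0.452 -0.204  0.068]
f1 [ 0.634 -0.025  0.111]
pus [ 0.639 -0.083  0.092]
```

Run:
```python
from h import *
print(np.array(robot.camera_info("wrist")["T_tool_cam"]).round(3).tolist(), robot.camera_info("wrist")["vfov"])
```

```text
[[0.0, -0.95, -0.311, 0.085], [1.0, 0.0, -0.0, -0.001], [0.001, -0.311, 0.95, -0.158], [0.0, 0.0, 0.0, 1.0]] 64.35827259047403
```

```bash
cat >> h.py <<'E'
def Rz(th,sgn=1):
    # tool down, tool y = sgn * rack x (rack yaw th rad)
    y=sgn*np.array([np.cos(th),np.sin(th),0]);z=np.array([0,0,-1.]);return np.c_[np.cross(y,z),y,z]
def wshot(tag):
    p=robot.read_position();R=robot.read_tcp_rot();im,d=robot.grab_frame("wrist")
    T=camT("wrist",p,R);np.savez(tag+".npz",im=im,d=d,T=T);save(tag+".png",im);return im,d,T
E
python3 - <<'E'
from h import *
th=np.radians(12.5)
for s in(1,-1):
    for p in([.433,.164,.06],[.62,.0,.27],[.63,-.03,.1]): print(s,p,robot.ik(p,Rz(th,s)))
s=1 if robot.ik([.62,0,.27],Rz(th,1)) is not None else -1
R=Rz(th,1)
try:
    robot.goto([.62,-.02,.30],R);wshot("w1")
    robot.goto([.60,.04,.30],R);wshot("w2")
    robot.goto([.44,.13,.27],R);wshot("w3")
    robot.goto([.43,.18,.27],R);wshot("w4")
except robot.Unreachable as e: print("unreach",e)
print(robot.read_t(),robot.read_force())
ims=[cv2.imread(f"pics/w{i}.png") for i in(1,3)]
cv2.imwrite("pics/w13.png",np.hstack([cv2.resize(i,(400,300)) for i in ims]))
E
```

```text
1 [0.433, 0.164, 0.06] [ 45.215754    11.32615521 -37.81713438   0.         -40.85671042
 147.284246  ]
1 [0.62, 0.0, 0.27] None
1 [0.63, -0.03, 0.1] None
-1 [0.433, 0.164, 0.06] [ 45.215754    11.32615521 -37.81713438   0.         -40.85671042
 -32.715754  ]
-1 [0.62, 0.0, 0.27] [ 18.02035439  14.0349324   -2.81735023   0.         -73.14771737
  -5.52035439]
-1 [0.63, -0.03, 0.1] [ 14.97770625  22.38572354 -14.30872461   0.         -53.30555185
  -2.47770625]
unreach the arm cannot take that pose within its joint ranges
0.1 [-0.30198175 -0.57850598  0.7004929 ][ WARN:0@0.342] global loadsave.cpp:275 findDecoder imread_('pics/w1.png'): can't open/read file: check file path/integrity
[ WARN:0@0.342] global loadsave.cpp:275 findDecoder imread_('pics/w3.png'): can't open/read file: check file path/integrity
Traceback (most recent call last):
cv2.error: OpenCV(4.12.0) /io/opencv/modules/imgproc/src/resize.cpp:4208: error: (-215:Assertion failed) !ssize.empty() in function 'resize'
```

Run:
```python
from h import *
th=np.radians(12.5);R=Rz(th,-1)
try:
    robot.servo_line([.25,-.627,.30],speed=.2)
    robot.goto([.62,-.02,.27],R);wshot("w1")
    robot.goto([.60,.04,.27],R);wshot("w2")
    robot.goto([.44,.13,.27],R);wshot("w3")
    robot.goto([.43,.18,.27],R);wshot("w4")
except robot.Unreachable as e: print("unreach",e)
print(robot.read_t(),robot.read_force(),robot.read_position())
ims=[cv2.imread(f"pics/w{i}.png") for i in(1,3)]
cv2.imwrite("pics/w13.png",np.hstack([cv2.resize(i,(400,300)) for i in ims]))
```

```text
4.775 [ 0.49237672  1.02107286 -0.15088643] [0.4306418  0.17993406 0.26947238]
```

View pics/w13.png

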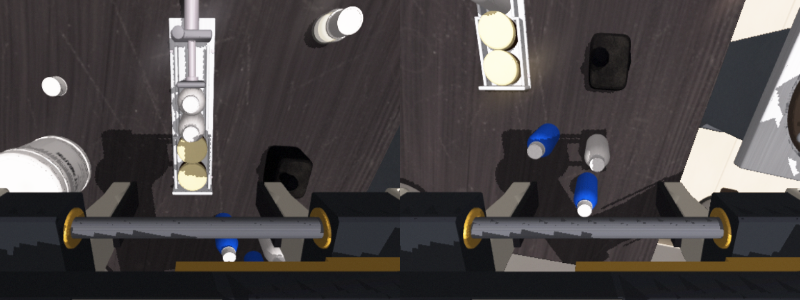

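```bash
cat > meas.py <<'E'
from h import *
def L(t): a=np.load(t+".npz");return a["im"],a["d"],a["T"],cloud("wrist",a["d"],a["T"])
def cap(t,xy,zr,r=.02):
    im,d,T,C=L(t); m=(np.hypot(C[...,0]-xy[0],C[...,1]-xy[1])<r)&(C[...,2]>zr[0])&(C[...,2]<zr[1])&(d>0)
    cnt=max(cv2.findContours(m.astype(np.uint8),0,1)[0],key=cv2.contourArea)
    (u,v),_,_=cv2.minAreaRect(cnt); mm=cv2.moments(m.astype(np.uint8),True);uv=[mm["m10"]/mm["m00"],mm["m01"]/mm["m00"]]
    P=C[m]; return uv,T,P.mean(0),np.median(P[:,2]),m.sum(),np.median(im[m],0)
def tri(a,b):
    o1,d1=ray("wrist",[a[0]],a[1]);o2,d2=ray("wrist",[b[0]],b[1]);d1=d1[0];d2=d2[0]
    s=np.linalg.lstsq(np.c_[d1,-d2],o2-o1,rcond=None)[0];return (o1+d1*s[0]+o2+d2*s[1])/2,np.linalg.norm(o1+d1*s[0]-o2-d2*s[1])
if __name__=="__main__":
    np.set_printoptions(precision=4,suppress=True)
    for n,ts,xy,zr,r in[("new",("w3","w4"),(.433,.164),(.1,.115),.02),("f1",("w1","w2"),(.633,-.024),(.105,.12),.018),("f2",("w1","w2"),(.639,-.063),(.105,.12),.018),
      ("jar1",("w1","w2"),(.606,.0734),(.034,.044),.03),("jar2",("w1","w2"),(.618,.022),(.034,.044),.03),("push",("w1",),(.639,-.085),(.086,.1),.025)]:
        A=[cap(t,xy,zr,r) for t in ts]
        for a in A: print(n,np.array(a[0]),a[2],a[3],a[4],a[5])
        if len(A)>1: print("   tri",*tri(*A))
    for t in("w1","w2"):
        im,d,T,C=L(t); 
        P=C[(d>0)&(C[...,2]>.024)&(C[...,2]<.0315)&(abs(C[...,0]-.62)<.08)&(C[...,1]>-.16)&(C[...,1]<.13)]
        P=P[:, :2].astype(np.float32); c,s,a=cv2.minAreaRect(P);print("rail",t,len(P),c,s,a)
        th0=np.radians(12.5)
        for k in range(3):
            q=P@np.array([[np.cos(th0),-np.sin(th0)],[np.sin(th0),np.cos(th0)]]); mid=np.median(q[:,0])
            sl=[]
            for side in(q[q[:,0]>mid],q[q[:,0]<=mid]):
                vx,vy,x0,y0=cv2.fitLine(side.astype(np.float32),cv2.DIST_HUBER,0,1e-4,1e-4).ravel(); sl.append((np.arctan2(-vx*np.sign(vy),abs(vy)),x0))
            th0+=np.mean([x[0] for x in sl])
        print(np.degrees(th0),sl,"axis x' mid",np.mean([x[1] for x in sl]))
E
python3 meas.py
```

```text
new [275.3122 229.0442] [0.4323 0.1692 0.105 ] 0.10519414693693441 362 [174. 170. 170.]
new [276.6035 181.2968] [0.4321 0.1696 0.1051] 0.10524758081049806 401 [254. 254. 254.]
   tri [0.432  0.1703 0.1021] 0.00015925630722220705
f1 [266.8622 186.8147] [ 0.6299 -0.0253  0.111 ] 0.11123541413115429 421 [251. 250. 250.]
f1 [259.5654 119.0992] [ 0.6297 -0.0248  0.1113] 0.11133587051604255 474 [250. 249. 249.]
   tri [ 0.6298 -0.0247  0.1085] 8.87793556972538e-06
f2 [266.6308 145.2791] [ 0.6384 -0.0645  0.1112] 0.11133216169887211 455 [252. 251. 251.]
f2 [259.0314  72.0793] [ 0.6383 -0.0639  0.1112] 0.11136272695633151 542 [251. 249. 249.]
   tri [ 0.6385 -0.0641  0.1079] 0.00010451393597518784
jar1 [268.895  248.9698] [0.6083 0.0726 0.0373] 0.03735211315688902 1324 [247. 240. 200.]
jar1 [263.2525 200.6176] [0.6084 0.0726 0.0374] 0.03738276490160786 1501 [150. 137. 101.]
   tri [0.6084 0.0724 0.0375] 4.3345975747136e-05
jar2 [268.6721 212.0551] [0.619  0.024  0.0373] 0.03736331485148442 1235 [160. 147. 109.]
jar2 [262.8794 158.0663] [0.6195 0.0218 0.0374] 0.037410937608748 1584 [249. 243. 203.]
   tri [0.6196 0.0196 0.0503] 0.0001594271269925301
push [267.8087 124.86  ] [ 0.6413 -0.0817  0.0934] 0.09422952495497083 643 [175. 171. 177.]
rail w1 1852 (0.6301576495170593, -0.024988606572151184) (0.07207954674959183, 0.25438475608825684) 12.461078643798828
12.23832173915762 [(np.float32(-0.030734733), np.float32(0.63781387)), (np.float32(0.030734137), np.float32(0.5836192))] axis x' mid 0.6107165
rail w2 1947 (0.6281924843788147, -0.020285308361053467) (0.07245669513940811, 0.24407239258289337) 12.044069290161133
12.52361537905532 [(np.float32(-0.029038744), np.float32(0.6375902)), (np.float32(0.029038744), np.float32(0.5824531))] axis x' mid 0.61002165
```

```bash
cat >> h.py <<'E'
TH=np.radians(12.4);R=Rz(TH,-1)
ex=np.array([np.cos(TH),np.sin(TH),0]);ey=np.array([-np.sin(TH),np.cos(TH),0])
def W(xp,yp,z): return xp*ex+yp*ey+np.array([0,0,z])
def F(n=8):
    a=[]
    for _ in range(n): a.append(robot.read_force()); robot.dwell(.01)
    a=np.array(a);f=a.mean(0);return np.array([f@ex,f@ey,f[2]]),a.std(0)
E
python3 - <<'E'
from h import *
np.set_printoptions(precision=3,suppress=True)
robot.move_gripper(.75);robot.goto([.432,.1695,.20],R)
robot.servo_line([.432,.1695,.047],speed=.12)
print(F(),robot.read_position())
robot.move_gripper(0.);print(robot.read_grip_width()*88,robot.read_finger_force(),F())
robot.servo_line([.432,.1695,.20],speed=.15)
print(F(),robot.read_grip_width()*88)
robot.goto(W(.610,-.109,.19),R)
im,d=robot.grab_frame("scene");np.savez("s2.npz",im=im,d=d);save("s2.png",im[100:330,180:340],3)
print(robot.read_t(),F(20),robot.read_position())
E
```

```text
(array([ 0.145, -0.053,  0.436]), array([0.479, 0.34 , 0.341])) [0.432 0.17  0.048]
39.64643748083856 30.000436305999756 (array([-0.879,  0.169,  2.594]), array([0.651, 0.424, 0.393]))
(array([-0.091, -0.221, -1.545]), array([0.454, 0.49 , 0.388])) 39.832418349534926
10.1167 (array([-0.124,  0.04 , -1.162]), array([0.436, 0.456, 0.39 ])) [0.619 0.026 0.191]
```

View pics/s2.png

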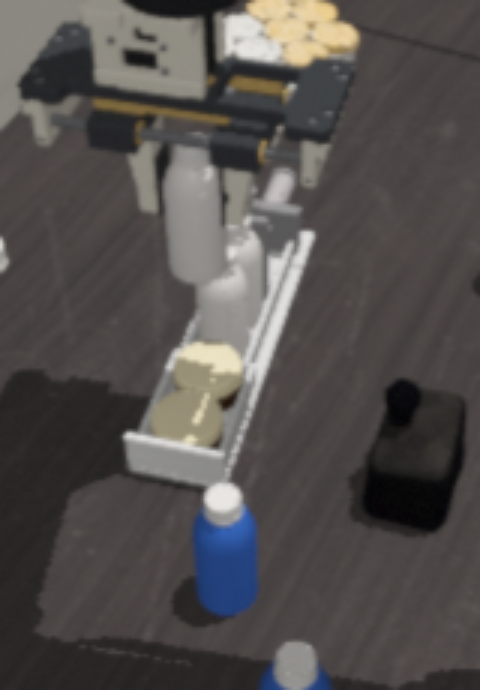

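Held flask upright at (195,220) in the crop, over the jars (208,370), (187,418), row flasks behind it. Descend and press by feel.

Run:
```python
from h import *
np.set_printoptions(precision=3,suppress=True)
X=.610;Z=.091
robot.servo_line(W(X,-.109,Z),speed=.1)
b=F(20)[0];np.save("b.npy",b);print("base",b)
y=-.109
def step(dy,sp):
    global y
    y+=dy;robot.servo_line(W(X,y,Z),speed=sp);f=F(6)[0]-b;return f
for i in range(4):
    f=step(-.004,.05);print(round(y,4),f)
for i in range(3):
    f=step(-.011,.05);print(round(y,4),f)
    if f[1]>8: break
print(robot.read_t(),robot.read_position()@ey, robot.read_grip_width()*88)
```

```text
base [-0.051  0.123 -1.381]
-0.113 [-0.07  -0.307  0.125]
-0.117 [ 0.116 -0.29  -0.051]
-0.121 [-0.51   2.005 -0.362]
-0.125 [0.045 2.914 0.178]
-0.136 [ 0.219  2.358 -0.273]
-0.147 [-0.032  3.158  0.114]
-0.158 [ 0.461  3.39  -0.029]
14.0417 -0.15789353367395545 39.940066949789866
```

Run:
```python
from h import *
np.set_printoptions(precision=3,suppress=True)
X=.610;Z=.091;b=np.load("b.npy");y=-.158
while y>-.185:
    dy=.001 if y>-.163 else .0005
    y-=dy;robot.servo_line(W(X,y,Z),speed=.03);f=F(6)[0]-b;print(round(y,4),f)
    if f[1]>7: 
        f=F(12)[0]-b;print("re",f)
        if f[1]>11: break
np.save("y.npy",y)
im,d=robot.grab_frame("scene");np.savez("s3.npz",im=im,d=d);save("s3.png",im[100:260,200:320],4)
print(robot.read_t(),robot.read_position()@ey)
```

```text
-0.159 [0.068 4.684 0.837]
-0.16 [0.066 5.527 1.18 ]
-0.161 [0.262 5.965 0.888]
-0.162 [-0.065  5.91   0.871]
-0.163 [0.491 5.824 1.043]
-0.1635 [0.041 5.929 1.269]
-0.164 [0.286 6.001 1.295]
-0.1645 [0.099 6.087 1.115]
-0.165 [-0.252  5.979  1.162]
-0.1655 [0.243 6.239 0.985]
-0.166 [0.225 6.186 0.933]
-0.1665 [0.033 6.455 1.411]
-0.167 [0.307 6.359 1.11 ]
-0.1675 [0.465 6.18  1.309]
-0.168 [0.031 6.167 1.107]
-0.1685 [-0.05   6.388  1.185]
-0.169 [0.317 6.346 1.308]
-0.1695 [0.241 6.483 1.481]
-0.17 [0.178 6.089 1.411]
-0.1705 [0.078 6.328 0.983]
-0.171 [0.2   6.369 1.769]
-0.1715 [0.421 6.816 1.   ]
-0.172 [-0.294  6.42   1.151]
-0.1725 [-0.082  6.817  1.287]
-0.173 [-0.002  6.96   1.23 ]
-0.1735 [0.097 6.848 1.341]
-0.174 [0.068 8.1   1.437]
re [-0.034  8.36   2.011]
-0.1745 [-0.201 10.085  2.907]
re [ 0.068 10.298  2.324]
-0.175 [ 0.232 12.004  3.051]
re [ 0.446 11.929  3.182]
23.0917 -0.1732112049398126
```

View pics/s3.png

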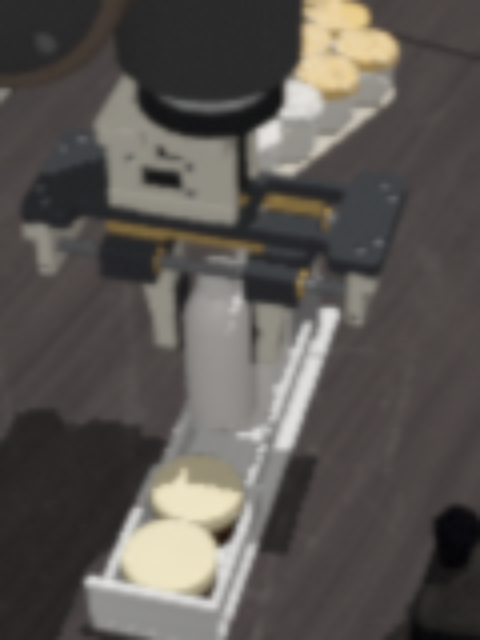

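Firm at 12 N; flask (220,360) upright, clear floor visible between it and jar 2 (197,490). Ease off slightly and lower by feel.

Run:
```python
from h import *
np.set_printoptions(precision=3,suppress=True)
X=.610;b=np.load("b.npy");y=float(np.load("y.npy"))+.0005
robot.servo_line(W(X,y,.091),speed=.02);print(F(12)[0]-b)
z=.091
while z>.0525:
    z-=.004 if z>.0605 else .001
    robot.servo_line(W(X,y,z),speed=.03);f=F(5)[0]-b;print(round(z,4),f)
    if abs(f[0])>4 or f[2]>7 or f[1]>14: print("stop");break
p=robot.read_position();print(robot.read_t(),p@ex,p@ey,p[2]);np.save("yz.npy",[y,z])
```

```text
[ 0.174 10.108  2.367]
0.087 [ 0.173 10.914  4.003]
0.083 [ 0.376 10.996  4.468]
0.079 [ 0.866 11.837  4.738]
0.075 [ 1.107 12.099  5.128]
0.071 [ 1.008 12.455  5.354]
0.067 [ 1.173 12.92   5.29 ]
0.063 [ 0.996 12.83   5.159]
0.059 [ 1.045 12.971  5.184]
0.058 [ 0.638 13.203  6.655]
0.057 [ 0.602 13.188  7.55 ]
stop
26.625 0.6118595426052342 -0.17271729824566637 0.05836773705803743
```

Run:
```python
from h import *
from scipy.optimize import least_squares
np.set_printoptions(precision=4,suppress=True)
b=np.load("b.npy");y,z=np.load("yz.npy")
robot.servo_line(W(.610,y+.002,z),speed=.03);y+=.002;np.save("yz.npy",[y,z]);print(F(12)[0]-b)
p=robot.read_position();print(p@ex,p@ey,p[2])
im,d=robot.grab_frame("scene");save("s4.png",im[100:260,200:320],4)
C=cloud("scene",d,camT("scene"));Q=np.stack([C@ex,C@ey,C[...,2]],-1)[d>0]
c0=np.array([p@ex,p@ey])
for a in np.arange(.02,.085,.01):
    s=Q[(abs(Q[:,2]-a)<.005)&(np.hypot(*(Q[:,:2]-c0).T)<.027)&(abs(Q[:,0]-c0[0])<.019)]
    if len(s)<15: print(a,len(s));continue
    r=least_squares(lambda c:np.hypot(*(s[:,:2]-c).T)-.02025,c0,loss="soft_l1",f_scale=.001);print(round(a,3),len(s),r.x,np.abs(r.fun).mean())
```

```text
[0.8475 8.3431 5.2742]
0.611264612230035 -0.17162270803259255 0.05798014952768574
0.02 33 [ 0.6129 -0.1694] 0.0013647845869790734
0.03 44 [ 0.6133 -0.1689] 0.0008156097506671925
0.04 49 [ 0.6129 -0.1692] 0.0006902867156639638
0.05 51 [ 0.6128 -0.1689] 0.0007138298626443211
0.06 49 [ 0.6128 -0.169 ] 0.0007919576928594284
0.07 50 [ 0.6133 -0.1691] 0.0008546159234682894
0.08 48 [ 0.613  -0.1687] 0.0007980579043761711
```

View pics/s4.png

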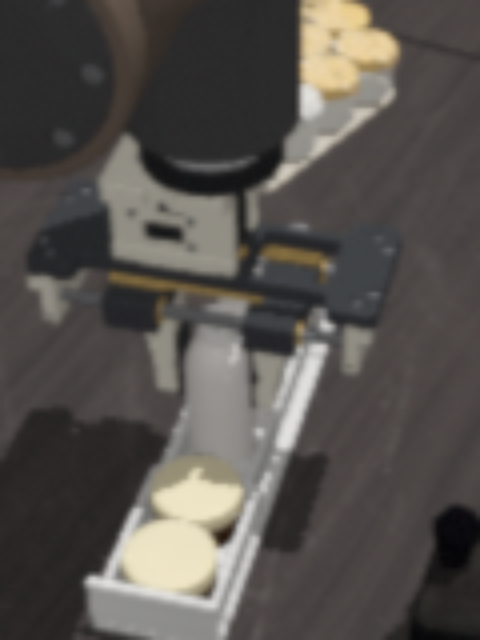

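Flask (220,400) is upright (axis fit vertical within about 1 mm over 60 mm) and inside the lane. Continue down to the floor.

Run:
```python
from h import *
np.set_printoptions(precision=4,suppress=True)
b=np.load("b.npy");y,z=np.load("yz.npy")
while z>.048:
    z-=.001;robot.servo_line(W(.610,y,z),speed=.03);f=F(8)[0]-b;p=robot.read_position();print(round(z,4),f,p[2],p@ex)
    if abs(f[0])>5 or f[2]>11: print("stop");break
np.save("yz.npy",[y,z]);print(robot.read_t())
```

```text
0.056 [1.2289 8.0267 4.1153] 0.05693435614971361 0.6112991550725547
0.055 [1.1527 8.5137 4.3236] 0.05590950397528961 0.6113528180847518
0.054 [0.9279 8.184  4.2678] 0.05493916205439131 0.6113633994141031
0.053 [1.2169 8.2184 4.4908] 0.0539239568038936 0.6113837351547251
0.052 [0.6112 8.3572 5.959 ] 0.05320047116277646 0.611482159926118
0.051 [-1.6884  9.8466 13.4581] 0.05309946465352576 0.6114834645821329
stop
28.925
```

Run:
```python
from h import *
np.set_printoptions(precision=4,suppress=True)
b=np.load("b.npy");y,z=np.load("yz.npy");z=.0523
robot.servo_line(W(.6095,y,z),speed=.02)
y+=.009;robot.servo_line(W(.6095,y,z),speed=.02);print(F()[0]-b)
for i in range(14):
    y+=.0005;robot.servo_line(W(.6095,y,z),speed=.02);f=F(8)[0]-b;print(round(y,4),f,robot.read_position()@ey)
    if f[1]<1.5: break
np.save("yz.npy",[y,z]);print(robot.read_t())
```

```text
[-0.0172  0.3227  7.1537]
-0.163 [0.0741 0.0547 7.3562] -0.16334388340726713
30.1583
```

Run:
```python
from h import *
np.set_printoptions(precision=4,suppress=True)
b=np.load("b.npy");y,z=np.load("yz.npy")
robot.servo_line(W(.6095,y,z+.0006),speed=.02);print(F(12)[0]-b)
im,d=robot.grab_frame("scene");t,dt=robot.grab_frame("top")
A=cv2.resize(im[120:240,210:310],(500,600));B=cv2.resize(t[140:220,220:380],(300,150))
o=np.zeros((600,800,3),np.uint8);o[:,:500]=A;o[:150,500:]=B;save("s5.png",o,1)
C=cloud("scene",d,camT("scene"));Q=np.stack([C@ex,C@ey,C[...,2]],-1)
hsv=cv2.cvtColor(im,cv2.COLOR_RGB2HSV)
m=(d>0)&(Q[...,2]>.033)&(Q[...,2]<.045)&(abs(Q[...,0]-.61)<.03)&(Q[...,1]>-.15)&(Q[...,1]<-.03)
P=Q[m];print(len(P),P[:,1].min(),P[:,1].max(),np.median(P[:,2]))
```

```text
[0.4427 2.1735 5.2066]
726 -0.14978505526331656 -0.03157110653189266 0.038634337173202804
```

View pics/s5.png

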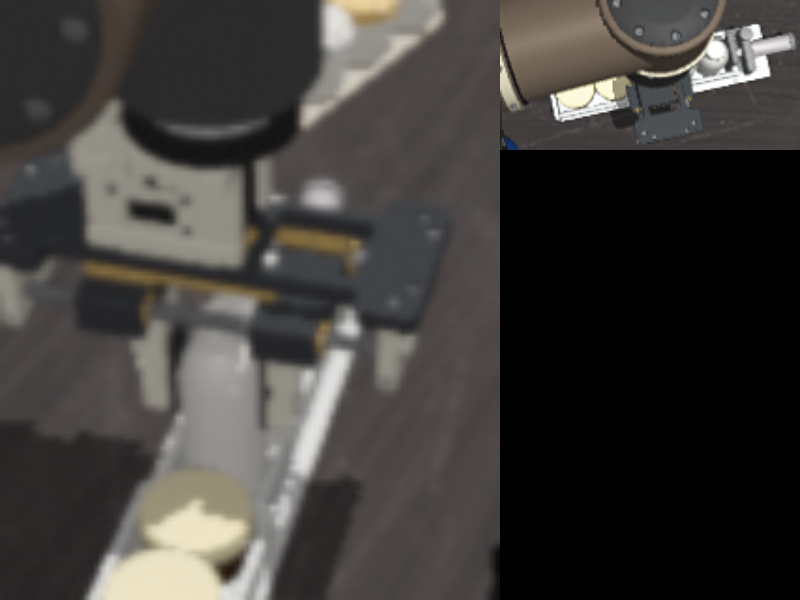

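The flask (225,400) still has a little gap to jar 2 (195,510); the low reading was floor friction. Unload slightly and continue +y.

Run:
```python
from h import *
np.set_printoptions(precision=4,suppress=True)
b=np.load("b.npy");y,z=np.load("yz.npy");z=.0537
robot.servo_line(W(.6095,y,z),speed=.02);print(F(12)[0]-b,robot.read_position())
for i in range(16):
    y+=.0005;robot.servo_line(W(.6095,y,z),speed=.02);f=F(8)[0]-b;print(round(y,4),f,robot.read_position()@ey,robot.read_position()[2])
    if f[1]<0 : break
np.save("yz.npy",[y,z]);print(robot.read_t())
```

```text
[1.3287 4.8655 2.2278] [ 0.6299 -0.0278  0.0532]
-0.1625 [0.8354 4.8489 0.3668] -0.1622165928421831 0.05325161093818572
-0.162 [ 0.2248  4.7817 -0.988 ] -0.16194424713813027 0.0533579309863593
-0.1615 [-0.0316  4.5787 -1.942 ] -0.16141566108813066 0.053515397912105175
-0.161 [ 0.1992  5.0992 -2.2715] -0.16092362803412238 0.053617014254976086
-0.1605 [ 0.0881  4.242  -2.4991] -0.16050789648851846 0.05361847587528176
-0.16 [ 0.1125  3.6087 -3.056 ] -0.16006442216894765 0.05365225402840668
-0.1595 [-0.0735  2.8856 -3.1913] -0.15955395296428201 0.0536740604084293
-0.159 [-0.0139  1.6583 -3.3126] -0.1590882228971657 0.05374265965737779
-0.1585 [ 0.0473  0.0425 -2.8331] -0.15869303397134996 0.05373394411395739
-0.158 [ 0.1363 -1.7377 -2.3611] -0.15827437897006888 0.05376084243254064
34.125
```

Run:
```python
from h import *
np.set_printoptions(precision=4,suppress=True)
b=np.load("b.npy");y,z=np.load("yz.npy");y-=.0005
for i in range(4):
    z-=.0005;robot.servo_line(W(.6095,y,z),speed=.02);f=F(8)[0]-b;print(z,f,robot.read_position()[2])
    if f[2]>2: break
robot.move_gripper(.85);robot.dwell(.3);print(robot.read_grip_width(),F()[0])
robot.servo_line(W(.6095,y,.20),speed=.08)
robot.goto(W(.6095,y+.03,.27),R);robot.dwell(.3);wshot("w5")
robot.goto(W(.6095,y+.08,.27),R);robot.dwell(.2);wshot("w6")
im,d=robot.grab_frame("scene");np.savez("s6.npz",im=im,d=d)
a=cv2.resize(im[100:260,180:340],(400,400));w=cv2.resize(np.load("w6.npz")["im"][:300,130:430],(400,400));save("s6.png",np.hstack([a,w]),1)
from meas import *
c=lambda yp:W(.61,yp,0)[:2]
for n,yp,zr,r in(("new",-.159,(.104,.12),.016),("f1",-.1995,(.104,.12),.016),("f2",-.240,(.104,.12),.016),("jar2",-.1117,(.034,.044),.03),("jar1",-.0577,(.034,.044),.03)):
  for t in("w5","w6"):
    try: q=cap(t,c(yp),zr,r);print(n,t,q[2]@ex,q[2]@ey,q[3],q[4])
    except Exception as e: print(n,t,e)
print(robot.read_t())
```

```text
0.0532 [-1.641   1.5008  3.0823] 0.05361180018888351
0.8513169973390674 [-0.0297  0.0924  0.1759]
new w5 0.6095984234244797 -0.1583532825751147 0.11169502084624264 450
new w6 0.6096976230925562 -0.1577248193708428 0.11177277685332865 485
f1 w5 0.6078190012424848 -0.19819591119491087 0.1112580838663553 478
f1 w6 0.607801714182196 -0.1975484911170714 0.11136375362597672 565
f2 w5 0.6093944571707394 -0.23796410884769398 0.11131059363734375 549
f2 w6 0.6095254245876304 -0.23620903388435244 0.11121558317938951 595
jar2 w5 0.6099841437833855 -0.10948772942397407 0.037389459980546436 1325
jar2 w6 0.6099920914386042 -0.11101767188693452 0.03741267927624117 1598
jar1 w5 0.6100691678417334 -0.0584580951549005 0.037445789164017085 1407
jar1 w6 0.6100758405395565 -0.05838442065182835 0.03739285742602949 1549
38.9417
```

View pics/s6.png

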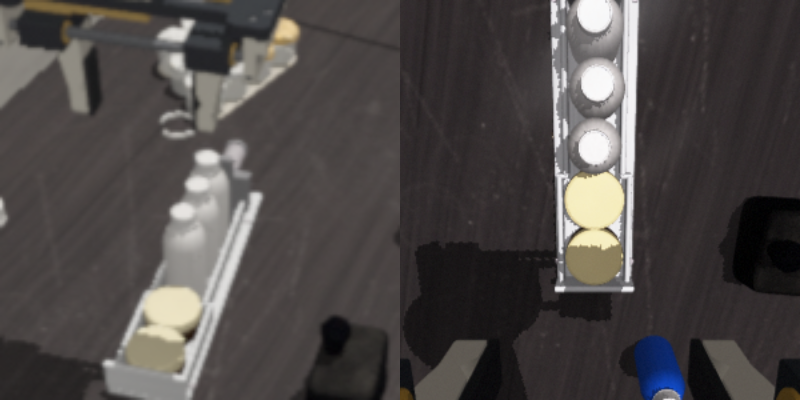

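Row closed: three flasks upright ((185,245), (198,215), (208,190) in the left half), jars in front; spacings 40 mm and about 47 mm, heights all alike. Hand in.

```bash
python3 -c "
from rig import robot
print(robot.job_done(),robot.read_t())"
```

```text
the job is handed in; nothing more can be done
the job is handed in; nothing more can be done
```

The new flask stands upright on the rack floor between jar 2 and flask 1 with the row closed, after being pressed to the pusher's stop at about 12 N; I handed the job in at about 39 s of the 64 s allowed, and no verdict was shown.

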